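Snap a quartz movement into an arched desk clock and keep it pressed

ROBOT

A 6-joint arm with a two-finger parallel gripper is mounted at the origin on the work surface. World frame = base frame: x ahead of the robot, y to its left, z up, the work surface at z = 0. Lengths are in m, angles in degrees, forces in N, time in s.
With the tool pointing down it reaches from about 0.3 to 0.75 m from the base axis. Payload 8.5 kg.
Tool frame: the origin (TCP) lies at the very end of the fingers, on their centre line; the grasp point (between the pads) lies env.pinch_z behind it (env.pinch_z is the distance from the TCP to the grasp point, in m); z points along the fingers, y is the line along which they close (so a half turn about z gives the same grasp; the last joint's range is limited). The gripper opens to 85 mm and grips with 20 to 120 N. Pads are 22 mm wide; open, the fingers measure 114 mm over their backs; the gripper's body (76 mm by 85 mm) begins 54 mm behind the grasp point. The pads swing forward as they close: fully open they stand 13 mm farther back than shut.
Start: joints at [-77.768, 21.807, 74.336, -0, 83.858, -12.336], TCP at [0.229, -0.5, 0.231] pointing down, gripper open.
Joint ranges: [-178.18, 178.18], [-50.72, 133.34], [12.68, 142.11], [-81.47, 261.47], [9.98, 163.14], [-165.26, 165.26]. Speed limits (degrees/s): [136.94, 136.94, 180, 180, 180, 180].

INTERFACE

Orientations are given as a 3x3 rotation matrix whose columns are the frame's x, y, z axes.
In Python, from rig import telemetry, get_image, env gives the robot as it stands. The module is installed in compiled form; this text tells all that it offers.
- The arm moves only by the tool apply_moves, never from a script. Its argument "series" is a list of rows, each a list of 7 numbers: the shift along the tool's x, y, z in mm, then the turn, a rotation vector about the tool's x, y, z in degrees, then the opening, from 0 (shut) to 1 (fully open). A call has 1 to 12 rows; each row shifts and turns the commanded pose from where the row before left it, along the tool's axes as they then stand; what a row does not reach is not made up. A row lasts 1/8 s, in which the tool goes at most 62.5 mm and 10.7 degrees, less where a joint would pass 70% of its speed; a pose out of reach is approached as far as the arm can. A call with a gripper value outside its range is refused whole. The fingers move at their own pace and stop on an object; "grip_force" is the grip in N (left out, the last holds). Time passes only in rows, so rows that do not move let the fingers close. It gives the time, the measured TCP pose, the force, the opening and the grip force at its end, in the units of the state.
- telemetry.observe(): the state, without advancing time (a new reading comes with each control period).
- get_image(name): name is "side" or "top" or "wrist"; returns a dict with "frame" (420x560x3 uint8, red, green, blue), "z_map" (420x560 float32, m along the optical axis (not along the pixel's ray), 0 where there is no reading), "vertical_fov" (degrees; the focal length in pixels is half the picture's height over the tangent of half this angle, whatever the lens; pixels are square), "cx", "cy" (the principal point, pixels), "eye" and "attitude" of the camera in the world; the wrist camera has in their place "mount" (4x4, takes a point from camera to tool coordinates, whose origin is the TCP and whose axes are the flange's). Camera axes: x right, y up, looking along -z (the intrinsics and any distortion apply to the point x, -y, -z); pixel columns grow to the right and rows downward; lengths in m; the calibration is good to about 2 mm. A picture is of the moment at which its call begins: read the wrist's pose just before it.
- env.close_job(): hands the job in; it is judged then, once.
The state is a dict: "time_s": time; "q": joint angles; "qvel": joint speeds; "joint_efforts": joint torques, N m; "position": TCP position; "tool_rot": TCP orientation; "ft_force": force on the tool from outside, world axes, zero at the start; "wrist_torque": the same for the moment, N m; "grip_width": finger opening in m; "gripper_force": force on a finger pad.
Only numpy, scipy, OpenCV 4.12 (cv2) and the standard library are available. Lean on these libraries where they do the work, as an engineer would, in place of code of your own. Each camera call takes 0.05 s, during which the arm holds its last target. There are 200 camera calls.

TASK

Finish the arched wooden desk clock that lies on its back: pick up the clock insert from the cork mat (the larger of the two on the desk), put it into the bore with twelve o'clock (the double bar) towards the middle of the arched end, and press until it snaps past the spring clips and its bezel sits fully home on the face. Keep pressing straight down with a steady ten newtons or so, to bed the gasket: the job finishes while you are still holding it pressed, nothing let go. Leave the other things on the desk where they are.

Things in the scene. Friction and masses are not known exactly. Their poses are not given: they have to be found in the camera images.
- block: Loose arched ('tombstone') clock block of mid-brown wood, 0.5 kg, lying on its back: 120 mm wide, 138 mm long, 42 mm thick. Origin on the underside, on the axis of the round bore; +x to the middle of the arched end (where twelve belongs), z up. The half-round arch (radius 60 mm) is concentric with the bore; the flat foot is at x = -78 mm.
- bore (a point): Centre of the bore's mouth on the block's upper face, 42 mm above the underside; axes as the block's. The bore is blind, 54 mm in diameter, 30 mm deep, open upward. With the insert fully home, the insert's back is 16 mm below this point and the bezel's underside lies on the face; about 2 mm of side play remains and the insert can be turned.
- clips (a point): Point on the bore's axis 6 mm below the face, level with four sprung steel noses that stand 4.2 mm proud of the bore's wall. The insert meets them with its bezel about 9 mm above the face; pressing takes a force rising to some 6 to 16 N, which drops suddenly at about 4 mm as the insert's bead passes them, and it jumps home.
- insert: Loose clock insert (quartz movement with dial), 0.12 kg, dial up on the cork mat. Origin at the centre of its flat back, +z out through the dial, +x to twelve. Bezel 62 mm in diameter, 26 mm high over all. Below the bezel a black round case: 44.6 mm waist, 50 mm bead (5 to 6.5 mm above the back), nose tapered to 44 mm. White dial, wide double black bar at twelve, hands at about ten past ten.
- bezel (a point): On the insert's axis, 21 mm above its back, mid-height of the plain metal bezel's vertical rim (16 to 24.5 mm above the back; flat top, firm all over, at 26 mm). Grip the 62 mm bezel across its rim from above, fingertips no lower than the bezel's underside (16 mm above the back), because that ends up on the block's face.
- twelve (a point): Point on the insert's bezel top at twelve o'clock: 28.5 mm from the axis along the insert's +x, 26 mm above its back.
- mat: Cork mat, 150 x 130 x 4 mm, fixed to the desk; the insert lies on it, its back 4 mm above the desk. Origin at the centre of the underside.
- small_insert: Smaller round clock insert, bezel 42 mm in diameter, 20 mm high, lying loose on the desk between the block and the mat; not needed. Origin at the centre of its back.
- cup: Terracotta cup, 72 mm wide and 75 mm high, on a black saucer (130 mm) at the side; not needed. Origin at the centre of its underside.
- tumbler: Glass tumbler, 68 mm wide and 95 mm high, on a wooden coaster at the side; not needed. Origin at the centre of its underside.
- screwdriver: Screwdriver, 150 mm long, lying loose on the desk between the block and the mat; not needed. Origin on its underside, near mid-length.

How it is judged (in metres and radians):
On the way, in this order (a step that is already met when the one before it is completed fails the run):
1. the clock insert is lifted off its mat (height (world z) of insert above 0.055 m and contact force between the fingers and insert above 0.5 N), for 0.1 s.
2. the insert has snapped home in the bore, twelve towards the arched end (z of insert in the frame of bore below -0.0145 m and horizontal distance between insert and block below 0.004 m and angle between the x axis of insert and the x axis of block, either way round below 0.15 rad and x of twelve in the frame of bore above 0.02 m), for 0.1 s.
At the end, for the whole second after the job is handed in: Insert home in the bore (bezel within 1.5 mm of the face, centred within 4 mm, tilted under 0.05 rad), twelve within 0.15 rad of the arched end, block flat on the desk, and the robot still pressing the insert onto the block with 5 to 35 N, all still, through the last second (all of step 2 and angle between the z axis of insert and the z axis of block, either way round below 0.05 rad and angle between block's own z axis and vertical below 0.04 rad and height (world z) of block below 0.004 m and contact force between any of the fingers, the arm and insert above 4 N and contact force between block and insert between 5 and 35 N and linear speed of insert below 0.02 m/s); the arm keeps its last pose, push and grip.
It fails at once if the clock block was shoved more than 40 mm (distance of block from where it was at the start of the episode above 0.04 m).
It fails at once if the smaller insert, the screwdriver, the cup or the tumbler was moved more than 25 mm (distance of any of small_insert, cup, tumbler, screwdriver from where it was at the start of the episode above 0.025 m).
It fails at once if the insert was dropped from above the clock instead of being set in (z of insert in the frame of bore above 0.008 m and contact force between the fingers and insert below 0.01 N and linear speed of insert above 0.35 m/s).
It also fails if it takes over 48 s, if anything falls off the work surface, if the arm or the gripper's body presses on something with over 40 N, if the wrist force passes 120 N, or if a joint passes its speed limit or range.

## Working session

There is one attempt and no reset: what is moved stays moved. The work goes in short steps, Python scripts to look and compute and a tool call to move; the robot and the scene stay as the last step left them, time stands still between calls to the robot, and variables do not carry over. Pictures are saved under pics/ and viewed, at most 10 in all, crops included, and the job is handed in when it is done.

Besides the shell and the picture viewer there is one more tool, called after "Call:" by a JSON object that holds its "name" and its "arguments". apply_moves: Moves the arm, as the interface text tells. Its arguments: {"type":"object","properties":{"series":{"type":"array"},"grip_force":{"type":"number"}},"required":["series"]}

```bash
mkdir -p pics
cat > h.py <<'E'
import numpy as np, cv2
from rig import telemetry, get_image, env
def cam(name):
    s=telemetry.observe(); im=get_image(name)
    if name=="wrist":
        T=np.eye(4);T[:3,:3]=np.array(s["tool_rot"]);T[:3,3]=s["position"]
        M=T@np.array(im["mount"]); im["R"],im["p"]=M[:3,:3],M[:3,3]
    else: im["R"],im["p"]=np.array(im["attitude"]),np.array(im["eye"])
    im["f"]=210/np.tan(np.radians(im["vertical_fov"])/2); return im
def ray(im,u,v,z):
    u=np.asarray(u,float);v=np.asarray(v,float)
    d=np.stack([(u-im["cx"])/im["f"],-(v-im["cy"])/im["f"],-np.ones_like(u)],-1)@im["R"].T
    return im["p"]+d*((z-im["p"][2])/d[...,2])[...,None]
def cloud(im):
    v,u=np.mgrid[:420,:560]; z=im["z_map"]
    return (np.stack([(u-im["cx"])/im["f"]*z,-(v-im["cy"])/im["f"]*z,-z],-1))@im["R"].T+im["p"]
def save(im,n): cv2.imwrite("pics/"+n+".png",im["frame"][:,:,::-1])
E
python3 - <<'E'
from h import *
for n in ("top","side"):
    im=cam(n); save(im,n+"0"); print(n,im["p"],im["R"].round(3).tolist(),im["f"],im["cx"],im["cy"],[k for k in im])
    np.savez(n+"0.npz",frame=im["frame"],z=im["z_map"])
print(env.pinch_z, telemetry.observe())
E
```

```text
top [0.35952871 0.11638763 1.05604932] [[-0.007, 0.984, -0.18], [-1.0, -0.01, -0.016], [-0.018, 0.18, 0.984]] 474.80263825879035 280.7850945152684 214.35025617032488 ['frame', 'z_map', 'vertical_fov', 'cx', 'cy', 'eye', 'attitude', 'R', 'p', 'f']
side [0.46102866 0.64750686 0.68809064] [[-0.99, 0.101, -0.1], [-0.142, -0.738, 0.659], [-0.007, 0.667, 0.745]] 408.3617137391659 282.2772700505296 213.7107987578227 ['frame', 'z_map', 'vertical_fov', 'cx', 'cy', 'eye', 'attitude', 'R', 'p', 'f']
0.0187 {'time_s': 0.1, 'q': array([-7.77685893e+01,  2.18380448e+01,  7.43786649e+01, -2.66452885e-04,
        8.38588393e+01, -1.23354309e+01]), 'qvel': array([-0.07516508, -0.12116741, -0.19513382,  0.06275737, -0.02961131,
        0.05633888]), 'joint_efforts': array([ 4.08289881e-03, -4.49216437e+01, -2.31658995e+01, -1.70906596e-04,
        3.67247892e-03, -2.50009379e-05]), 'position': array([ 0.22860845, -0.49995236,  0.23077523]), 'tool_rot': array([[ 9.09476699e-01,  4.15754799e-01, -2.83873767e-04],
       [ 4.15754804e-01, -9.09475830e-01,  1.28766748e-03],
       [ 2.77177606e-04, -1.28912545e-03, -9.99999131e-01]]), 'ft_force': array([-0.37278661, -0.52400235, -0.40799237]), 'wrist_torque': array([ 0.00417152, -0.03201732,  0.046082  ]), 'gripper_force': 0.0, 'grip_width': 0.0855091682902521}
```

View pics/top0.png

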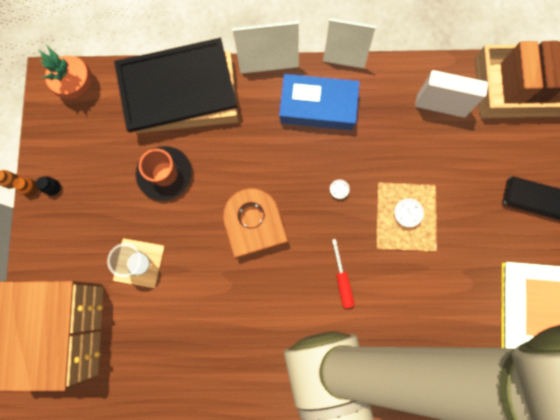

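View pics/side0.png

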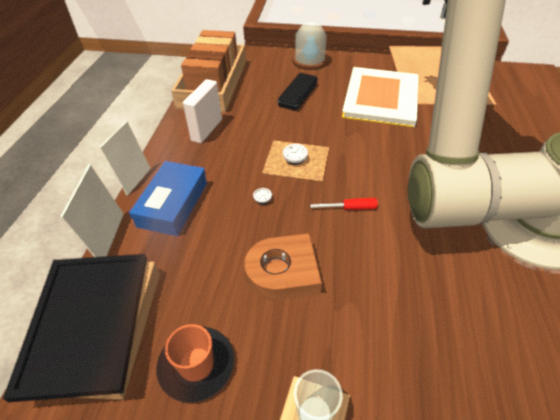

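The top view shows the block at about (255,222), with its bore at (251,215) and the arch pointing up and slightly left. The insert is on the mat at (409,213), the small insert at (340,189) and the screwdriver at (343,275). The side view agrees. Next I'll turn these pixels into positions.

```bash
cat > m.py <<'E'
from h import *
im=cam("top"); P=cloud(im)
hsv=cv2.cvtColor(im["frame"],cv2.COLOR_RGB2HSV)
print("ins",ray(im,409,213,.03),"bore",ray(im,251,215,.042),"small",ray(im,340,189,.02),"scr",ray(im,[335,348],[240,307],.01))
# heights
for n,(x0,x1,y0,y1) in dict(block=(215,295,180,262),ins=(390,430,195,232)).items():
    Q=P[y0:y1,x0:x1]; z=Q[...,2]; m=(im["z_map"][y0:y1,x0:x1]>0)
    lo,hi=((.034,.052) if n=="block" else (.022,.045))
    k=m&(z>lo)&(z<hi); pts=Q[k]; print(n,k.sum(),np.median(pts,0),pts.min(0),pts.max(0))
    c=(pts[:,:2]*1000).astype(np.float32)
    print(cv2.minAreaRect(c),cv2.minEnclosingCircle(c))
z=P[260:300,200:320,2]; print("desk z",np.median(z))
E
python3 m.py
```

```text
ins [ 0.5473    -0.1471025  0.03     ] bore [0.54414526 0.19797573 0.042     ] small [0.60521891 0.00082151 0.02      ] scr [[ 0.49185616  0.01413059  0.01      ]
 [ 0.34612408 -0.00989158  0.01      ]]
block 2699 [0.51971994 0.19549847 0.04253438] [0.45303741 0.12026032 0.03403545] [0.60324327 0.2597224  0.04919054]
((535.235595703125, 196.93740844726562), (137.47528076171875, 119.90213775634766), 16.54903793334961) ((523.3646850585938, 192.81967163085938), 81.4210433959961)
ins 639 [ 0.54795619 -0.14570374  0.02809644] [ 0.51836112 -0.17580568  0.02233713] [ 0.57954189 -0.11418052  0.03502927]
((548.96484375, -145.01275634765625), (61.64754104614258, 61.13512420654297), 89.69963836669922) ((548.5706176757812, -145.4641876220703), 31.513591766357422)
desk z 0.0005662349272999023
```

Call:
{"name": "apply_moves", "arguments": {"series": [[20,-9,0,0,0,0,1],[46,-20,0,0,0,0,1],[46,-20,0,0,0,0,1],[46,-20,0,0,0,0,1],[46,-20,0,0,0,0,1],[46,-20,0,0,0,0,1],[46,-20,0,0,0,0,1],[46,-20,0,0,0,0,1],[46,-20,0,0,0,0,1],[36,-15,0,0,0,0,1],[14,-6,0,0,0,0,1],[0,0,0,0,0,0,1]]}}

```text
time_s: 1.65
position: [0.548, -0.1445, 0.2312]
tool_rot: [[0.909, 0.417, -0.0], [0.417, -0.909, 0.0], [-0.0, -0.0, -1.0]]
ft_force: [-0.9, -0.4, -0.0]
grip_width: 0.0853
gripper_force: 0.0
```

Run:
```python
from h import *
im=cam("wrist"); save(im,"w1"); s=telemetry.observe()
print(s["position"],s["q"],np.array(im["mount"]).round(3).tolist(),im["f"],im["cx"],im["cy"])
```

```text
[ 0.54755392 -0.14532571  0.23124176] [-2.68267429e+01  2.34948857e+01  7.16310497e+01 -1.72491959e-02
  8.48986395e+01  3.85905525e+01] [[0.0, 0.955, 0.297, 0.076], [1.0, -0.0, 0.0, -0.001], [0.0, 0.297, -0.955, -0.141], [0.0, 0.0, 0.0, 1.0]] 328.0637378240604 277.97787065345875 211.90866421993988
```

View pics/w1.png

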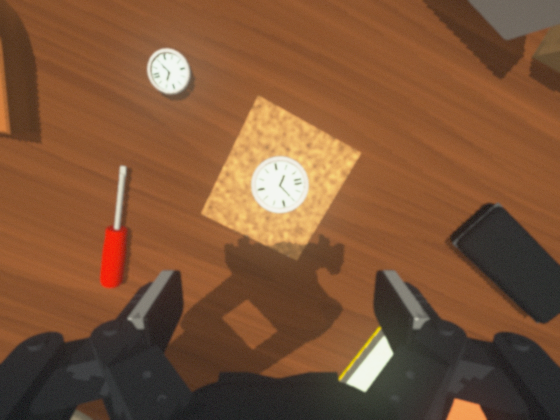

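The insert is at about (280,185), and the double bar looks to be on its right side near (297,181). I'll rectify the dial to check its angle.

```bash
cat >> h.py <<'E'
def proj(im,X):
    d=(np.asarray(X)-im["p"])@im["R"]; return np.stack([im["cx"]-im["f"]*d[...,0]/d[...,2], im["cy"]+im["f"]*d[...,1]/d[...,2]],-1)
def rectify(im,c,z,half,n=600):  # world +x up, +y left
    g=np.linspace(half,-half,n); X,Y=np.meshgrid(c[0]+g,c[1]+g,indexing="ij")
    uv=proj(im,np.stack([X,Y,np.full_like(X,z)],-1)).astype(np.float32)
    return cv2.remap(im["frame"],uv[...,0],uv[...,1],cv2.INTER_CUBIC)
E
python3 - <<'E'
from h import *
im=cam("wrist"); 
c=ray(im,280.,185.,.03); print("c",c)
P=cloud(im)[150:220,245:315]; k=(P[...,2]>.024)&(P[...,2]<.04); pts=P[k]; print(pts.mean(0)); (o,r)=cv2.minEnclosingCircle((pts[:,:2]*1000).astype(np.float32)); print(o,r)
r=rectify(im,np.array(o)/1000,.03,.036); cv2.imwrite("pics/r1.png",r[:,:,::-1])
E
```

```text
c [ 0.54767201 -0.14647694  0.03      ]
[ 0.54763208 -0.14454585  0.02614424]
(547.4166259765625, -145.00657653808594) 31.169204711914062
```

View pics/r1.png

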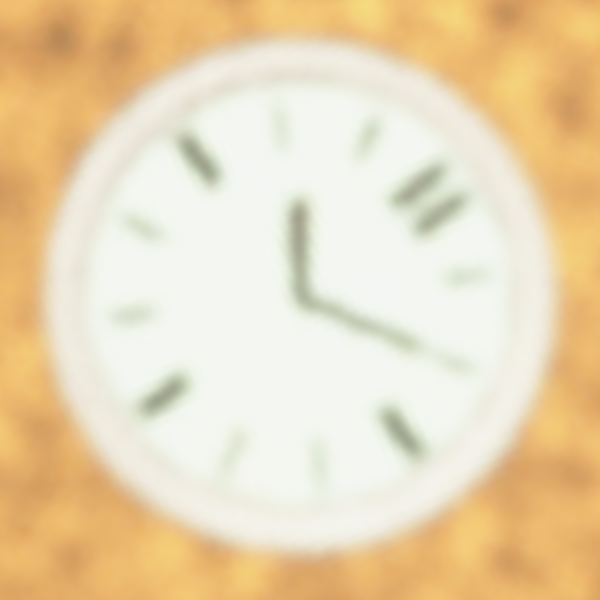

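Twelve points along world yaw of about -53.6°, and the hour hand agrees with that. The block's x axis is at about 16.5°, so I need to turn the insert about +70°. I'll check where the open fingertips are relative to the TCP.

Run:
```python
from h import *
im=cam("wrist"); s=telemetry.observe(); R=np.array(s["tool_rot"])
T=(cloud(im)-s["position"])@R
k=(im["z_map"]>0)&(T[...,2]<.02)&(abs(T[...,0])<.03)&(abs(T[...,1])<.075)
for sg in (-1,1):
    q=T[k&(T[...,1]*sg>0.02)]; print(len(q), np.percentile(q,[0,2,50,98,100],axis=0).round(4).tolist())
d=np.array([.5475,-.1455,0.23])-s["position"]; print("delta tool",d@R*1000,s["position"])
```

```text
17643 [[-0.0122, -0.075, -0.0931], [-0.0075, -0.0719, -0.09], [0.0121, -0.0497, -0.0676], [0.0184, -0.022, -0.0201], [0.0197, -0.02, -0.0113]]
17442 [[-0.0124, 0.02, -0.0924], [-0.0075, 0.0218, -0.0896], [0.0121, 0.0485, -0.0674], [0.0183, 0.0696, -0.0199], [0.0192, 0.0735, -0.0117]]
delta tool [ 0.40425607 -0.48061129  1.37514349] [ 0.5473318  -0.14610478  0.23137527]
```

Call:
{"name": "apply_moves", "arguments": {"series": [[0,0,30,0,0,0,1],[0,0,45,0,0,0,1],[0,0,45,0,0,0,1],[0,0,45,0,0,0,1],[0,0,30,0,0,0,1],[0,0,15,0,0,0,1],[0,0,5,0,0,0,1],[0,0,0,0,0,0,0.5],[0,0,0,0,0,0,0.5],[0,0,0,0,0,0,0.5],[0,0,0,0,0,0,0.5]], "grip_force": 60}}

```text
time_s: 3.18
position: [0.5486, -0.1457, 0.0182]
tool_rot: [[0.909, 0.416, 0.002], [0.416, -0.909, -0.001], [0.002, 0.002, -1.0]]
ft_force: [-2.4, -0.9, 6.1]
grip_width: 0.0588
gripper_force: 62.5
```

```bash
cat > tip.py <<'E'
from h import *
im=cam("wrist"); s=telemetry.observe(); R=np.array(s["tool_rot"])
import sys; save(im,sys.argv[1])
T=(cloud(im)-s["position"])@R
k=(im["z_map"]>0)&(abs(T[...,0])<.02)
for sg in (-1,1):
    q=T[k&(T[...,1]*sg>0.032)&(T[...,1]*sg<0.045)&(T[...,2]<.004)]; print(len(q), np.percentile(q,[0,2,50,98,100],axis=0).round(4).tolist())
print(s["position"],s["grip_width"],s["gripper_force"],s["ft_force"])
E
python3 tip.py w2
```

```text
2874 [[-0.0068, -0.045, -0.0762], [-0.0044, -0.0447, -0.0716], [0.0117, -0.0373, -0.0506], [0.0174, -0.0321, -0.0114], [0.0184, -0.032, -0.0065]]
2646 [[-0.007, 0.032, -0.0713], [-0.0053, 0.0322, -0.0621], [0.0083, 0.039, -0.0531], [0.0142, 0.0448, -0.0125], [0.0178, 0.045, -0.0063]]
[ 0.54858526 -0.14566885  0.01818279] 0.059079218327534225 62.54692554473877 [-2.42543941 -0.05189071  6.97617787]
```

View pics/w2.png

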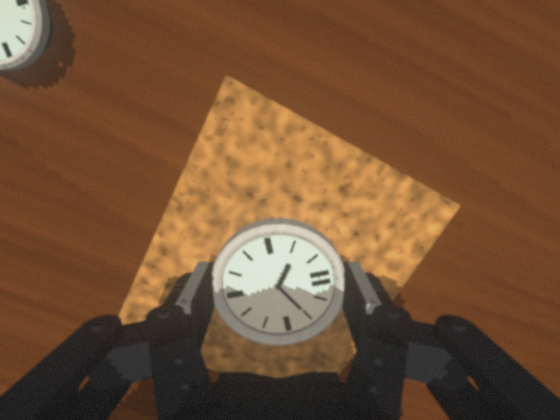

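The insert is gripped across the rim, centred at about (279,282), with twelve on the right at (320,278). The fingertips sit about 6.4 mm behind the TCP, so they are above the bezel's underside. I'll lift it.

Call:
{"name": "apply_moves", "arguments": {"series": [[0,0,-5,0,0,0,0.5],[0,0,-15,0,0,0,0.5],[0,0,-30,0,0,0,0.5],[0,0,-30,0,0,0,0.5],[0,0,-30,0,0,0,0.5],[0,0,-10,0,0,0,0.5],[0,0,0,0,0,0,0.5]]}}

```text
time_s: 4.1
position: [0.548, -0.1452, 0.1367]
tool_rot: [[0.909, 0.416, 0.001], [0.416, -0.909, -0.0], [0.001, 0.001, -1.0]]
ft_force: [0.3, -0.3, -1.2]
grip_width: 0.0589
gripper_force: 64.5
```

```bash
cat > hold.py <<'E'
from h import *
# plane of dial in the tool frame (from the wrist depth), centre of bezel
im=cam("wrist"); s=telemetry.observe(); R=np.array(s["tool_rot"])
T=(cloud(im)-s["position"])@R
k=(im["z_map"]>0)&(np.hypot(T[...,0],T[...,1])<.034)&(abs(T[...,2])<.02)
k&=(im["frame"].min(-1)>60)
q=T[k]; A=np.c_[q[:,:2],np.ones(len(q))]; w=np.linalg.lstsq(A,q[:,2],rcond=None)[0]
for _ in range(4):
    g=abs(q[:,2]-A@w)<.003; w=np.linalg.lstsq(A[g],q[g,2],rcond=None)[0]
print("n",len(q),"plane dz/dx,dz/dy,z0",w, "circle",cv2.minEnclosingCircle((q[g][:,:2]*1000).astype(np.float32)))
print(s["position"],s["tool_rot"].round(4).tolist(),s["grip_width"],s["gripper_force"],s["ft_force"],s["q"])
# rectify dial in world, plane at measured height
z=s["position"][2]-w[2]; r=rectify(im,s["position"],z,.036,500); import sys; cv2.imwrite("pics/"+sys.argv[1]+".png",r[:,:,::-1])
E
python3 hold.py r2
```

```text
n 13688 plane dz/dx,dz/dy,z0 [-0.00029112 -0.00548891 -0.00833116] circle ((0.7922223210334778, -0.02972494810819626), 33.653072357177734)
[ 0.54770898 -0.14510019  0.13577975] [[0.9094, 0.4158, -0.0008], [0.4158, -0.9094, 0.0004], [-0.0005, -0.0007, -1.0]] 0.05879387252795394 64.49954509735107 [ 0.02978245 -0.10185699 -1.47669038] [-2.68071553e+01  2.83356623e+01  8.02748719e+01  1.06178273e-03
  7.14401719e+01  3.86209860e+01]
```

View pics/r2.png

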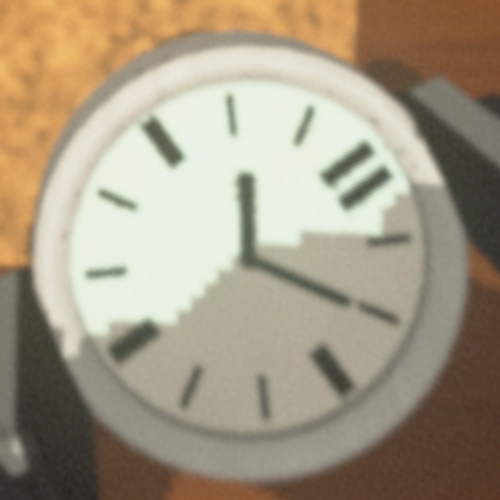

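The insert is held flat and centred, with twelve at a yaw of about -53.2°. I'll carry it beside the block and look at the bore.

Call:
{"name": "apply_moves", "arguments": {"series": [[8,-17,-4,0,0,0,0.5],[16,-34,-6,0,0,0,0.5],[16,-34,-6,0,0,0,0.5],[16,-34,-6,0,0,0,0.5],[16,-34,-6,0,0,0,0.5],[16,-34,-6,0,0,0,0.5],[16,-34,-6,0,0,0,0.5],[8,-19,0,0,0,0,0.5],[0,0,0,0,0,-5,0.5],[0,0,0,0,0,-10,0.5],[0,0,0,0,0,-10,0.5],[0,0,0,0,0,-10,0.5]]}}

```text
time_s: 5.65
position: [0.5493, 0.1207, 0.1756]
tool_rot: [[0.501, 0.865, -0.002], [0.865, -0.501, 0.0], [-0.001, -0.002, -1.0]]
ft_force: [0.2, -0.2, -0.6]
grip_width: 0.0586
gripper_force: 64.5
```

Call:
{"name": "apply_moves", "arguments": {"series": [[0,0,0,0,0,-10,0.5],[0,0,0,0,0,-10,0.5],[0,0,0,0,0,-10,0.5],[0,0,0,0,0,-5,0.5],[0,0,0,0,0,0,0.5],[0,0,0,0,0,0,0.5]]}}

```text
time_s: 6.4
position: [0.5497, 0.1201, 0.176]
tool_rot: [[-0.078, 0.997, -0.001], [0.997, 0.078, 0.0], [0.0, -0.001, -1.0]]
ft_force: [-0.2, 0.5, -1.0]
grip_width: 0.0587
gripper_force: 64.5
```

```bash
cat > blk.py <<'E'
from h import *
im=cam("wrist"); save(im,"w3"); s=telemetry.observe(); P=cloud(im)
print(s["position"],s["tool_rot"].round(3).tolist(),s["q"])
k=(im["z_map"]>0)&(P[...,2]>.036)&(P[...,2]<.048)&(np.hypot(P[...,0]-.535,P[...,1]-.197)<.1)
k=cv2.morphologyEx(k.astype(np.uint8),cv2.MORPH_OPEN,np.ones((3,3)))
cs,hier=cv2.findContours(k,cv2.RETR_CCOMP,cv2.CHAIN_APPROX_NONE)
for i,c in enumerate(cs):
    a=cv2.contourArea(c)
    if a<500: continue
    uv=c[:,0].astype(float); w=(ray(im,uv[:,0],uv[:,1],.042)[:,:2]*1000).astype(np.float32)
    print("hole" if hier[0][i][3]>=0 else "outer",a,"rect",cv2.minAreaRect(w),"circ",cv2.minEnclosingCircle(w), "ell",cv2.fitEllipse(w))
E
python3 blk.py
```

```text
[0.5498369  0.11996722 0.1761071 ] [[-0.079, 0.997, -0.001], [0.997, 0.079, 0.0], [0.0, -0.001, -1.0]] [ 2.54177660e-01  2.56646291e+01  7.75751950e+01  6.13372322e-03
  7.67916994e+01 -4.25205054e+00]
outer 23817.0 rect ((533.9356079101562, 197.89361572265625), (136.22129821777344, 118.54962921142578), 16.512958526611328) circ ((522.0428466796875, 194.2342987060547), 80.60092163085938) ell ((526.7083129882812, 195.94337463378906), (130.20912170410156, 149.4992218017578), 105.3421630859375)
hole 3636.5 rect ((542.6314697265625, 200.49758911132812), (53.68447494506836, 53.49823760986328), 60.84907913208008) circ ((543.2631225585938, 201.0294189453125), 27.99264144897461) ell ((542.6661376953125, 200.4732208251953), (52.63056945800781, 53.09060287475586), 122.00572204589844)
```

View pics/w3.png

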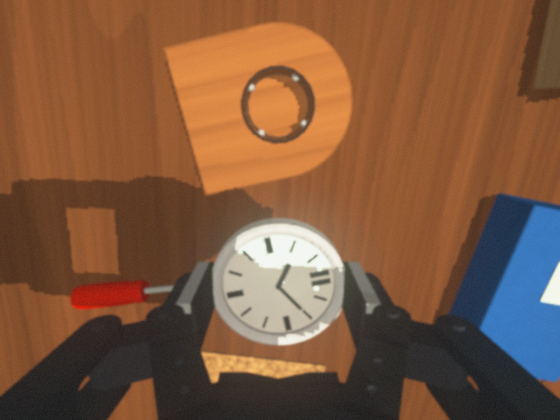

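The block is in view with its bore at (278,104), which is world (542.6, 200.5) at a yaw of 16.5°. The insert's twelve points the same way. I'll go over the bore and lower to just above the clips.

Call:
{"name": "apply_moves", "arguments": {"series": [[20,0,0,0,0,0,0.5],[30,-0.5,10,0,0,0,0.5],[20,0,15,0,0,0,0.5],[10.5,0,25,0,0,0,0.5],[0,0,25,0,0,0,0.5],[0,0,15,0,0,0,0.5],[0,0,5,0,0,0,0.5],[0,0,0,0,0,0,0.5],[0,0,0,0,0,0,0.5]]}}

```text
time_s: 7.58
position: [0.5436, 0.1998, 0.0821]
tool_rot: [[-0.079, 0.997, 0.002], [0.997, 0.079, 0.0], [0.0, 0.002, -1.0]]
ft_force: [-0.1, 0.6, -1.2]
grip_width: 0.0588
gripper_force: 64.5
```

```bash
python3 tip.py w4
```

```text
2725 [[-0.0068, -0.045, -0.0738], [-0.0045, -0.0448, -0.0687], [0.0121, -0.0385, -0.0518], [0.0172, -0.0322, -0.012], [0.0189, -0.032, -0.007]]
2712 [[-0.007, 0.032, -0.074], [-0.0045, 0.0322, -0.0643], [0.0121, 0.0385, -0.052], [0.0155, 0.0447, -0.012], [0.019, 0.045, -0.0065]]
[0.54356696 0.19975868 0.08208555] 0.05856627606917135 64.53126311302185 [ 0.35524011 -0.44321527 -0.51458743]
```

View pics/w4.png

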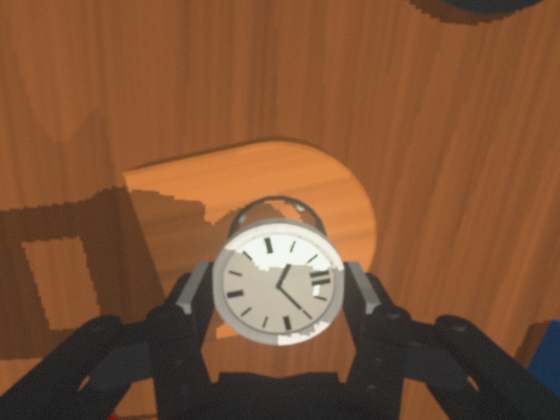

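The insert is over the bore, and its far rim shows behind it at (278,205). I'll go down gently while watching the force.

Call:
{"name": "apply_moves", "arguments": {"series": [[0,0,10,0,0,0,0.5],[0,0,8,0,0,0,0.5],[0,0,5,0,0,0,0.5],[0,0,3,0,0,0,0.5],[0,0,0,0,0,0,0.5],[0,0,0,0,0,0,0.5]]}}

```text
time_s: 8.38
position: [0.5433, 0.1998, 0.0555]
tool_rot: [[-0.08, 0.997, 0.0], [0.997, 0.08, 0.0], [0.0, 0.0, -1.0]]
ft_force: [-1.2, 0.2, -0.6]
grip_width: 0.0588
gripper_force: 64.5
```

Call:
{"name": "apply_moves", "arguments": {"series": [[0,0,1,0,0,0,0.5],[0,0,1,0,0,0,0.5],[0,0,1,0,0,0,0.5],[0,0,0,0,0,0,0.5]]}}

```text
time_s: 8.88
position: [0.5431, 0.1998, 0.0522]
tool_rot: [[-0.08, 0.997, -0.0], [0.997, 0.08, -0.0], [-0.0, -0.0, -1.0]]
ft_force: [0.2, 1.1, -1.3]
grip_width: 0.0587
gripper_force: 64.5
```

Call:
{"name": "apply_moves", "arguments": {"series": [[0,0,1,0,0,0,0.5],[0,0,1,0,0,0,0.5],[0,0,0,0,0,0,0.5]]}}

```text
time_s: 9.25
position: [0.5432, 0.1998, 0.0504]
tool_rot: [[-0.08, 0.997, 0.0], [0.997, 0.08, 0.0], [0.0, 0.0, -1.0]]
ft_force: [-1.0, 0.3, -0.4]
grip_width: 0.0587
gripper_force: 64.7
```

Call:
{"name": "apply_moves", "arguments": {"series": [[0,0,1,0,0,0,0.5],[0,0,1,0,0,0,0.5],[0,0,0,0,0,0,0.5]]}}

```text
time_s: 9.62
position: [0.5434, 0.2, 0.0486]
tool_rot: [[-0.08, 0.997, 0.001], [0.997, 0.08, 0.0], [0.0, 0.001, -1.0]]
ft_force: [-0.6, 1.9, 4.6]
grip_width: 0.0587
gripper_force: 65.1
```

Call:
{"name": "apply_moves", "arguments": {"series": [[0,0,1,0,0,0,0.5],[0,0,0,0,0,0,0.5]]}}

```text
time_s: 9.88
position: [0.5435, 0.1999, 0.0479]
tool_rot: [[-0.08, 0.997, 0.001], [0.997, 0.08, 0.0], [0.0, 0.001, -1.0]]
ft_force: [-1.8, 1.8, 7.2]
grip_width: 0.0585
gripper_force: 65.4
```

The insert has met the clips, contact starting at about z = 0.050. I'll keep pressing.

Call:
{"name": "apply_moves", "arguments": {"series": [[0,0,1,0,0,0,0.5],[0,0,1,0,0,0,0.5],[0,0,0,0,0,0,0.5]]}}

```text
time_s: 10.25
position: [0.5437, 0.2, 0.046]
tool_rot: [[-0.08, 0.997, 0.002], [0.997, 0.08, 0.001], [0.0, 0.002, -1.0]]
ft_force: [0.7, 2.7, 6.4]
grip_width: 0.0586
gripper_force: 65.5
```

Call:
{"name": "apply_moves", "arguments": {"series": [[0,0,1,0,0,0,0.5],[0,0,1,0,0,0,0.5],[0,0,0,0,0,0,0.5]]}}

```text
time_s: 10.62
position: [0.5427, 0.1995, 0.0425]
tool_rot: [[-0.08, 0.997, -0.002], [0.997, 0.08, -0.001], [-0.0, -0.002, -1.0]]
ft_force: [0.2, 0.1, -4.3]
grip_width: 0.0589
gripper_force: 65.1
```

It snapped through: the force dropped to -4. I'll press until the bezel meets the face.

Call:
{"name": "apply_moves", "arguments": {"series": [[0,0,0.5,0,0,0,0.5],[0,0,0,0,0,0,0.5],[0,0,0,0,0,0,0.5]]}}

```text
time_s: 11.0
position: [0.5429, 0.1996, 0.0425]
tool_rot: [[-0.08, 0.997, -0.001], [0.997, 0.08, -0.0], [-0.0, -0.001, -1.0]]
ft_force: [-0.4, 0.0, -5.1]
grip_width: 0.0588
gripper_force: 65.2
```

Call:
{"name": "apply_moves", "arguments": {"series": [[0,0,0.5,0,0,0,0.5],[0,0,0.5,0,0,0,0.5],[0,0,0,0,0,0,0.5],[0,0,0,0,0,0,0.5]]}}

```text
time_s: 11.5
position: [0.5432, 0.1998, 0.0418]
tool_rot: [[-0.08, 0.997, -0.0], [0.997, 0.08, 0.0], [0.0, -0.0, -1.0]]
ft_force: [-0.3, 0.7, -4.9]
grip_width: 0.0587
gripper_force: 65.1
```

Call:
{"name": "apply_moves", "arguments": {"series": [[0,0,0.5,0,0,0,0.5],[0,0,0.5,0,0,0,0.5],[0,0,0,0,0,0,0.5],[0,0,0,0,0,0,0.5]]}}

```text
time_s: 12.0
position: [0.5433, 0.1998, 0.0409]
tool_rot: [[-0.08, 0.997, 0.0], [0.997, 0.08, 0.0], [0.0, 0.0, -1.0]]
ft_force: [-0.1, 0.5, -2.7]
grip_width: 0.0586
gripper_force: 65.3
```

Call:
{"name": "apply_moves", "arguments": {"series": [[0,0,0.5,0,0,0,0.5],[0,0,0,0,0,0,0.5],[0,0,0,0,0,0,0.5]]}}

```text
time_s: 12.38
position: [0.5434, 0.1997, 0.0405]
tool_rot: [[-0.08, 0.997, 0.0], [0.997, 0.08, 0.0], [0.0, 0.0, -1.0]]
ft_force: [0.6, 0.0, -0.5]
grip_width: 0.0589
gripper_force: 65.4
```

Call:
{"name": "apply_moves", "arguments": {"series": [[0,0,0.5,0,0,0,0.5],[0,0,0.5,0,0,0,0.5],[0,0,0,0,0,0,0.5],[0,0,0,0,0,0,0.5]]}}

```text
time_s: 12.88
position: [0.5434, 0.1998, 0.0402]
tool_rot: [[-0.08, 0.997, 0.001], [0.997, 0.08, 0.0], [-0.0, 0.001, -1.0]]
ft_force: [-2.0, -0.7, 6.4]
grip_width: 0.0586
gripper_force: 66.3
```

Call:
{"name": "apply_moves", "arguments": {"series": [[0,0,0.5,0,0,0,0.5],[0,0,0.5,0,0,0,0.5],[0,0,0,0,0,0,0.5],[0,0,0,0,0,0,0.5]]}}

```text
time_s: 13.38
position: [0.5434, 0.1998, 0.0401]
tool_rot: [[-0.08, 0.997, 0.002], [0.997, 0.08, 0.0], [-0.0, 0.002, -1.0]]
ft_force: [-4.6, -0.1, 15.7]
grip_width: 0.059
gripper_force: 67.2
```

```bash
python3 tip.py w5; python3 hold.py r5
```

```text
3451 [[-0.0192, -0.045, -0.0736], [-0.004, -0.0447, -0.0628], [0.0122, -0.0387, -0.0472], [0.0187, -0.0322, 0.0], [0.02, -0.032, 0.0011]]
3452 [[-0.0199, 0.032, -0.0732], [-0.0042, 0.0322, -0.0623], [0.0122, 0.0388, -0.0476], [0.0188, 0.0447, 0.0001], [0.02, 0.045, 0.0012]]
[0.54343485 0.19977178 0.04014043] 0.05869008749760584 67.20026850700378 [-4.72048226 -1.69778322 15.60407608]
n 14848 plane dz/dx,dz/dy,z0 [ 0.01407668 -0.00105738 -0.00741042] circle ((1.5793555974960327, 0.020093461498618126), 33.28718566894531)
[0.54343066 0.19975394 0.0401526 ] [[-0.0798, 0.9968, 0.0017], [0.9968, 0.0798, 0.0], [-0.0001, 0.0017, -1.0]] 0.05881099077375052 67.2001039981842 [-4.67071261 -1.64255858 14.77765512] [ 8.47891601e+00  3.60763975e+01  8.43679784e+01 -1.43926698e-02
  5.94614241e+01  3.91125001e+00]
```

View pics/w5.png

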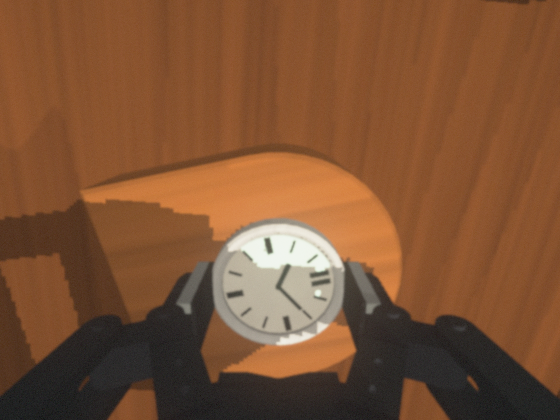

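The insert is home, with the 6–12 line (235,294)→(320,278) parallel to the block's side edge. I'll ease the push to about 10 N and hold.

Call:
{"name": "apply_moves", "arguments": {"series": [[0,0,-0.4,0,0,0,0.5],[0,0,0,0,0,0,0.5],[0,0,0,0,0,0,0.5],[0,0,0,0,0,0,0.5],[0,0,0,0,0,0,0.5],[0,0,0,0,0,0,0.5]]}}

```text
time_s: 14.22
position: [0.5434, 0.1998, 0.0402]
tool_rot: [[-0.08, 0.997, 0.001], [0.997, 0.08, 0.0], [-0.0, 0.001, -1.0]]
ft_force: [-4.2, -1.1, 11.7]
grip_width: 0.0587
gripper_force: 66.8
```

```bash
python3 -c "
from rig import env
print(env.close_job())"
```

```text
the job is handed in; nothing more can be done
None
```

The insert snapped home in the bore with twelve towards the arched end, and I handed the job in at about 14 s of the 48 s allowed, still gripping and pressing down with about 12 N; the hand-in gave no verdict.

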